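# Chill a specimen jar and take its contact temperature

### The arm

A 7-joint arm with a two-finger parallel gripper is mounted at the origin on the work surface. World frame = base frame: x ahead of the robot, y to its left, z up, the work surface at z = 0. Lengths are in m, angles in rad, forces in N, time in s.
With the tool pointing down it reaches from about 0.375 to 0.925 m from the base axis. Payload 3.1 kg.
Tool frame: the origin (TCP) lies between the finger pads; the fingertips stand 19 mm ahead of it and the grasp point (between the pads) is the TCP; z points along the fingers, y is the direction in which the jaws open and shut (so a half turn about z gives the same grasp; the last joint's range is limited). The gripper opens to 85 mm and grips with 20 to 120 N. Pads are 22 mm wide; open, the fingers measure 114 mm over their backs; the gripper's body (76 mm by 85 mm) begins 54 mm behind the grasp point. The pads swing forward as they close: fully open they stand 13 mm farther back than shut.
Start: joints at [-1.273, 0.383, 0.044, 1.598, -0.018, 1.161, -0.05], TCP at [0.251, 0.6, 0.25] pointing down, gripper open.
Joint ranges: [-2.61, 2.61], [-0.41, 2.15], [-1.48, 1.57], [0, 2.5], [-1.57, 4.71], [0.05, 1.97], [-2.85, 2.85]. Speed limits (rad/s): [2.79, 2.79, 3.14, 3.14, 3.14, 3.14, 3.14].

### API

Orientations are given as a unit quaternion [x, y, z, w].
In Python, from bench import move_ptp, movel, move_j, move_gripper, pause, inverse_kinematics, read_camera, camera_params, MotionError, sign_off, look_for, tip_of, read_time_s, read_qpos, read_joint_vel, read_effort, read_eef_pos, read_tcp_rot, read_ft_force, read_ft_torque, read_finger_gap gives the robot as it stands. Calls block until the motion is done:
- move_ptp(position, orientation): joint-space move of the TCP to a pose.
- movel(position, orientation=None, speed=0.15): straight line of the TCP; orientation=None keeps the orientation; speed is the mean speed in m/s.
- move_j(angles): joint-space move.
- move_gripper(opening, effort=None): finger opening in m; effort is the grip in N (None keeps the last); returns when the fingers have stopped.
- pause(seconds).
- inverse_kinematics(position, orientation): joint angles nearest the present ones, or None.
- read_camera(name): name is "scene" or "top"; returns the picture (420x560x3 uint8, red, green, blue); there is no depth.
- camera_params(name): a dict with "K" (3x3 intrinsics, pixels), "camera_from_world" (4x4, takes a point from world to camera coordinates). Camera axes: x right, y down, z forward; pixel columns grow to the right and rows downward; lengths in m; the calibration is good to about 2 mm. A picture is of the moment at which its call begins. camera_params takes no time and is no camera call.
A pose or a line that the arm cannot do raises MotionError and nothing moves.
- sign_off(): hands the job in, once; it reports no verdict.
Trained networks look in the newest picture that a camera, given by its name, has taken for a name from the list of things; names that differ only in an ending like _2 or _b are one class to them, and where a whole thing is asked for, a point or a joint stands for the part that bears it (a point fixed in the world has none). Each returns a list of dicts, best first, with "confidence" (0 to 1); they miss things now and then, are a little off and sometimes report something else, mostly with a low value. They report only what shows in the picture. A call takes as long as a camera call. They do not tell look-alikes from the thing itself.
- look_for(camera, name): "at" ([column, row] in pixels, amid what is visible of it).
- tip_of(camera, name): "at" ([column, row] in pixels: a listed point, or the origin of a listed thing).
Readings, each from a call of its own:
- read_time_s(): time.
- read_qpos(): joint angles.
- read_joint_vel(): joint speeds.
- read_effort(): joint torques, N m.
- read_eef_pos(): TCP position.
- read_tcp_rot(): TCP orientation.
- read_ft_force(): force on the tool from outside, world axes, zero at the start.
- read_ft_torque(): the same for the moment, N m.
- read_finger_gap(): finger opening in m.
Only numpy, scipy, OpenCV 4.12 (cv2) and the standard library are available. Lean on these libraries where they do the work, as an engineer would, in place of code of your own. Each camera call takes 0.05 s, during which the arm holds its last target.

### The job

Stand the squat specimen jar upright, with its whole base on the bare metal top of the cooling plate, and let go of it without dropping or tipping it. Then lift the contact thermometer out of its stand and hold it upright with its sprung tip on the steel stud on the jar's lid, pressing gently so that the tip is pushed about halfway in. Finish while holding it there: do not put the thermometer down or let go, and leave the other bottle, jar and tube rack alone.

Things in the scene. Friction and masses are not known exactly. Their poses are not given: they have to be found in the camera images.
- jar: The squat specimen jar: white round body 54 mm in diameter and 63 mm tall, black lid 51 mm in diameter above it up to 80 mm, and a bright steel stud on the lid. About 0.22 kg, loose, starts upright on the worktop. Origin at the centre of its underside, z up along its axis, x towards the side where the stud sits.
- stud (a point): Centre of the top face of the steel stud on the jar's lid: a round disc 16 mm in diameter that stands 3 mm proud of the lid. It lies 11 mm from the jar's axis (along the jar's x) and 83 mm above its underside.
- chiller: The cooling plate, fixed: a low white square housing 134 x 134 mm with a bare aluminium plate 110 x 110 mm on top, whose flat face is 40 mm above the worktop. Origin at the centre of its underside, under the middle of the plate; z up, x and y along its sides.
- stand: The thermometer's stand, fixed: a grey block 70 x 70 mm and 70 mm tall with an upright hole 20 mm in diameter through its middle. Origin at the centre of its underside, z up.
- probe: Contact thermometer, loose, 0.11 kg, upright in the stand, its collar on the stand's top; lift 60 mm to free it. Round: white handle 26 mm across from 6 to 70 mm above the origin (20 mm cap to 74), grey collar 34 mm across from 0 to 6, steel stem 14 mm across down to 45 mm below, then a thin sprung tip. Origin on the axis at the collar's underside, z up along the axis to the handle.
- probe_tip (a point): Middle of the end face of the thermometer's sprung tip, a steel pin 8 mm in diameter that ends 59 mm below the thermometer's origin when not pressed and moves up with the pin.
- plunger (a joint): How far the sprung tip is pushed into the stem, in m: 0 when free, 0.012 when fully in. It slides along the thermometer's axis against a spring of about 0.3 N per mm with 0.6 N preload, so halfway in (6 mm) takes about 2.4 N.
- bottle: Bystander: clear round bottle, 58 mm in diameter and 150 mm tall, standing loose. Origin at the centre of its underside.
- tall_jar: Bystander: tall narrow white jar, 42 mm in diameter and 115 mm tall, plain black lid without a stud, standing loose. Origin at the centre of its underside.
- rack: Bystander: white rack 64 x 160 mm, 94 mm tall with its two rows of capped tubes, standing loose. Origin at the centre of its underside.
Not all that is in view belongs to the job. What is shaped like the probe but green or purple is not meant. Leave any green or orange look-alike of the stand alone.

How it is judged:
By the outcome, as a careful person would: the job done as asked, in the order asked, and still so for the second after the job is handed in, while the arm keeps its last pose, push and grip.
It also fails if it takes over 51 s, if anything falls off the work surface, if the arm or the gripper's body presses on something with over 40 N, if the wrist force passes 120 N, or if a joint passes its speed limit or range.

## Working session

There is one attempt and no reset: what is moved stays moved. The work goes in short steps, each a Python script; the robot and the scene stay as the last script left them, time stands still between calls to the robot, and variables do not carry over. Pictures are saved under pics/ and viewed, and the job is handed in when it is done.

```bash
ls; mkdir -p pics; python3 - <<'E'
from bench import *
import cv2
for c in("scene","top"):
    im=read_camera(c); cv2.imwrite(f"pics/{c}0.png",im[:,:,::-1])
    p=camera_params(c); print(c,p["K"],p["camera_from_world"])
    for n in("jar","stud","chiller","stand","probe","bottle","tall_jar","rack"):
        f=tip_of(c,n) 
        print(n,[(d["at"],round(d["confidence"],2)) for d in f])
print(read_time_s(),read_tcp_rot(),read_ft_force())
E
```

```text
pics
scene [[432.81051097   0.         280.17693343]
 [  0.         432.81051097 208.38373099]
 [  0.           0.           1.        ]] [[-0.20242175  0.9792465   0.01008597  0.12811604]
 [ 0.79756302  0.17082448 -0.57854319 -0.44323064]
 [-0.56825932 -0.10906553 -0.81558939  1.35952695]
 [ 0.          0.          0.          1.        ]]
jar [([402.4, 191.8], 0.96)]
stud [([408.1, 165.6], 0.62)]
chiller [([207.3, 181.2], 0.76), ([406.4, 171.9], 0.17)]
stand [([282.2, 210.3], 0.96), ([313.1, 167.8], 0.91), ([353.1, 216.0], 0.61)]
probe [([285.6, 194.0], 0.68), ([280.6, 238.5], 0.66), ([314.5, 237.2], 0.61)]
bottle [([458.7, 269.7], 0.97)]
tall_jar [([459.1, 270.9], 0.55)]
rack [([247.3, 291.6], 0.89), ([280.2, 209.7], 0.6)]
top [[474.63612439   0.         278.84917335]
 [  0.         474.63612439 217.10911729]
 [  0.           0.           1.        ]] [[ 0.00509898 -0.99996107 -0.00720157 -0.00812655]
 [-0.99688935 -0.00451664 -0.07868435  0.62844422]
 [ 0.07864876  0.00758038 -0.99687357  1.41798695]
 [ 0.          0.          0.          1.        ]]
jar [([186.3, 273.5], 0.9)]
stud [([183.0, 277.7], 0.87)]
chiller [([345.1, 256.4], 0.76)]
stand [([278.2, 238.3], 0.87), ([265.1, 288.1], 0.69), ([225.2, 248.0], 0.65)]
probe [([277.2, 197.7], 0.67), ([276.6, 238.2], 0.62), ([244.3, 207.7], 0.43)]
bottle [([152.3, 213.5], 0.88), ([291.1, 167.8], 0.7)]
tall_jar [([411.1, 202.4], 0.59)]
rack [([289.4, 170.3], 0.95)]
0.9 [ 1.96602856e-01  9.80483206e-01  5.84246356e-06 -3.40533606e-06] [ 0.36766976  0.04022026 -1.2072565 ]
```

```bash
python3 - <<'E'
import cv2
for c in("scene","top"):
    im=cv2.imread(f"pics/{c}0.png"); 
    cv2.imwrite(f"pics/{c}0b.png",cv2.resize(im[130:330,120:480] ,None,fx=2.2,fy=2.2,interpolation=cv2.INTER_CUBIC))
E
```

```text
(no output)
```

View pics/scene0.png

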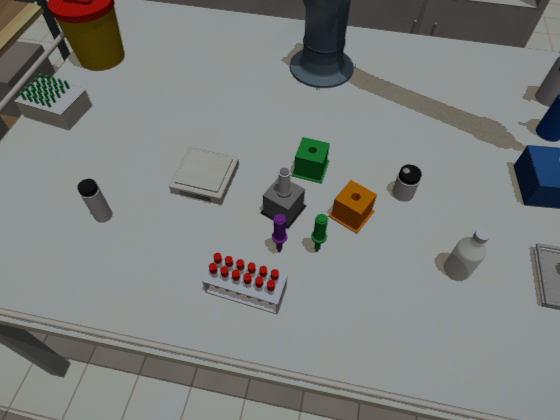

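View pics/top0.png

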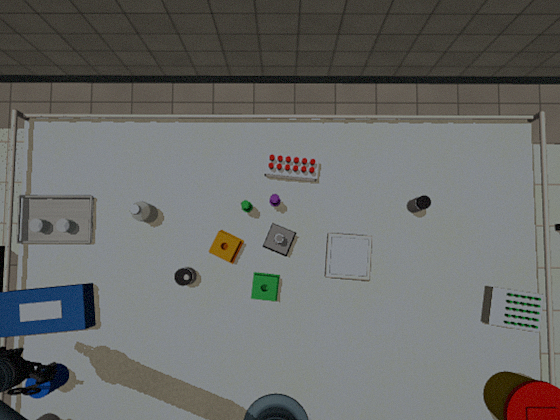

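View pics/scene0b.png

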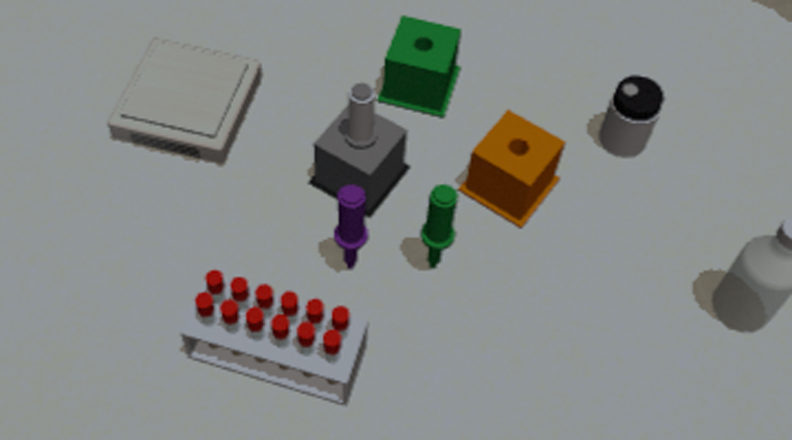

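View pics/top0b.png

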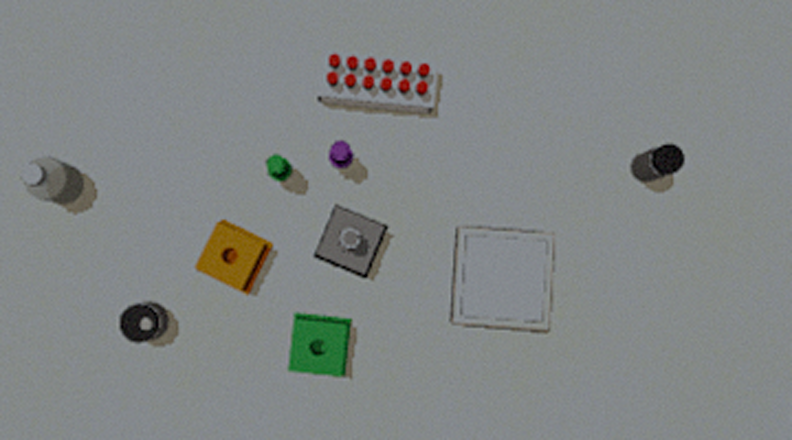

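The grey stand with the white probe is at top px (279,239), the jar with the stud at (185,277) and the chiller at (349,256). The green, orange and purple items are decoys. Next I'll triangulate these and check the result with model overlays.

```bash
cat > h.py <<'E'
import numpy as np,cv2
from bench import *
P={}
for c in("scene","top"):
    p=camera_params(c);P[c]=(np.array(p["K"]),np.array(p["camera_from_world"]))
def proj(c,X):
    K,T=P[c];X=np.atleast_2d(X);Y=(T[:3,:3]@X.T+T[:3,3:]);q=K@Y;return (q[:2]/q[2]).T
def onplane(c,uv,z):
    K,T=P[c];R=T[:3,:3];o=-R.T@T[:3,3];d=R.T@np.linalg.inv(K)@np.array([uv[0],uv[1],1.]);return o+d*(z-o[2])/d[2]
def circ(x,y,z,r):
    a=np.linspace(0,2*np.pi,41);return np.c_[x+r*np.cos(a),y+r*np.sin(a),0*a+z]
def sq(x,y,z,s,th):
    k=np.array([[1,1],[-1,1],[-1,-1],[1,-1],[1,1]])*s/2;c,s_=np.cos(th),np.sin(th)
    return np.c_[k@np.array([[c,s_],[-s_,c]])+[x,y],np.full(5,z)]
def overlay(c,im,curves,roi,f,name):
    x0,y0,x1,y1=roi;o=cv2.resize(im[y0:y1,x0:x1,::-1].copy(),None,fx=f,fy=f,interpolation=cv2.INTER_CUBIC)
    o=cv2.convertScaleAbs(o,alpha=1.5)
    for X,col in curves:
        q=((proj(c,X)-[x0,y0]+.5)*f-.5);cv2.polylines(o,[np.round(q*8).astype(np.int32)],False,col,1,cv2.LINE_AA,3)
    cv2.imwrite(name,o)
E
python3 - <<'E'
from h import *
im={c:cv2.imread(f"pics/{c}0.png") for c in P}
t=lambda uv,z:onplane("top",uv,z).round(4)
s=lambda uv,z:onplane("scene",uv,z).round(4)
print("stud",t((186.4,277.3),.083),s((408.1,165.6),.083),s((406.5,171),.083))
# lid blob
for c,r in(("top",(170,260,205,295)),("scene",(390,155,430,205))):
    g=im[c][r[1]:r[3],r[0]:r[2]].max(2);m=(g<50).astype(np.uint8)
    n,l,st,ce=cv2.connectedComponentsWithStats(m);k=1+np.argmax(st[1:,4]);print(c,"lid",st[k],ce[k]+r[:2],onplane(c,ce[k]+r[:2],.08))
    m2=g[:,:]; 
for n,a,b in(("probe cap",(278.8,238.8),(284.5,171.5)),):
    print(n,t(a,.144),s(b,.144))
print("chiller",t((348.6,256.4),.04),s((205,171),.04))
E
```

```text
stud [0.4481 0.2609 0.083 ] [0.4332 0.2648 0.083 ] [0.4508 0.2617 0.083 ]
top lid [  5   8  21  17 221] [183.95022624 276.239819  ] [0.45094746 0.26867322 0.08      ]
scene lid [  9  10  22  20 307] [409.85667752 174.70032573] [0.45782337 0.2703711  0.08      ]
probe cap [ 0.5586 -0.0062  0.144 ] [ 0.563  -0.0065  0.144 ]
chiller [ 0.5106 -0.214   0.04  ] [ 0.5157 -0.2121  0.04  ]
```

```bash
cat > ov.py <<'E'
from h import *
import sys
im={c:cv2.imread(f"pics/{c}0.png")[:,:,::-1] for c in P}
def run(jx,jy,ja,cx,cy,cth,px,py,sth,tag):
    R,G,B=(0,0,255),(0,255,0),(255,80,0)
    J=[(circ(jx,jy,0,.027),G),(circ(jx,jy,.08,.0255),R),(circ(jx+.011*np.cos(ja),jy+.011*np.sin(ja),.083,.008),B)]
    C=[(sq(cx,cy,.04,.11,cth),R),(sq(cx,cy,0,.134,cth),G)]
    S=[(sq(px,py,.07,.07,sth),R),(sq(px,py,0.0,.07,sth),G),(circ(px,py,.144,.010),B),(circ(px,py,.14,.013),B),(circ(px,py,.076,.017),G)]
    for c,rois in(("top",((170,260,205,295),(315,220,385,290),(255,215,305,265))),("scene",((385,155,425,205),(160,140,250,210),(255,155,315,230)))):
        for n,r,cu in zip("jcp",rois,(J,C,S)):
            f=380/max(r[2]-r[0],r[3]-r[1]); overlay(c,im[c],cu,r,f,f"/tmp/{c}{n}.png")
    def pad(x):
        o=np.zeros((300,266,3),np.uint8);x=cv2.resize(x,None,fx=min(300/x.shape[0],266/x.shape[1]),fy=min(300/x.shape[0],266/x.shape[1]));o[:x.shape[0],:x.shape[1]]=x;return o
    g=[np.hstack([pad(cv2.imread(f"/tmp/{c}{n}.png")) for n in "jcp"]) for c in("top","scene")]
    cv2.imwrite(f"pics/ov{tag}.png",np.vstack(g))
E
python3 -c "
from ov import *
run(.451,.268,-1.6,.512,-.2135,0.02,.561,-.0063,1.2,1)"
```

```text
(no output)
```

View pics/ov1.png

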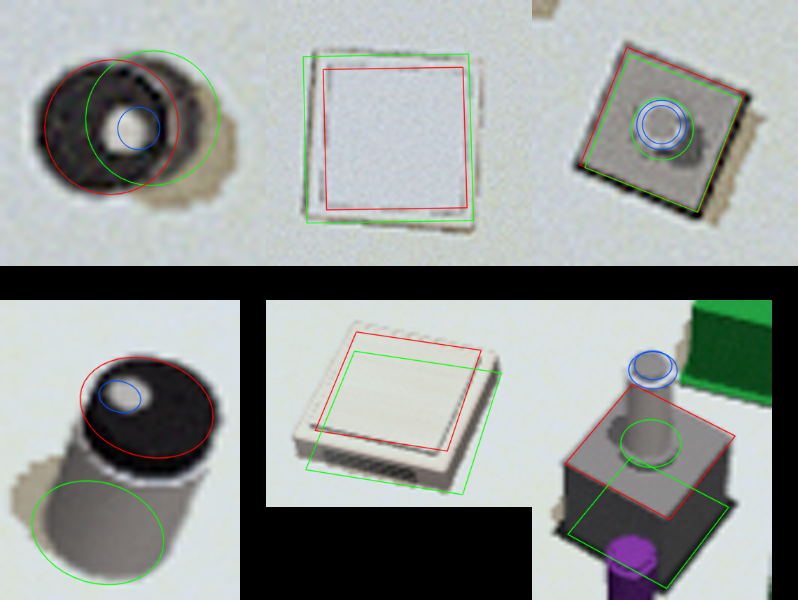

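```bash
python3 -c "
from ov import *
run(.452,.2700,-1.7,.511,-.2155,-0.045,.562,-.0058,1.2,2)"
```

```text
(no output)
```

View pics/ov2.png

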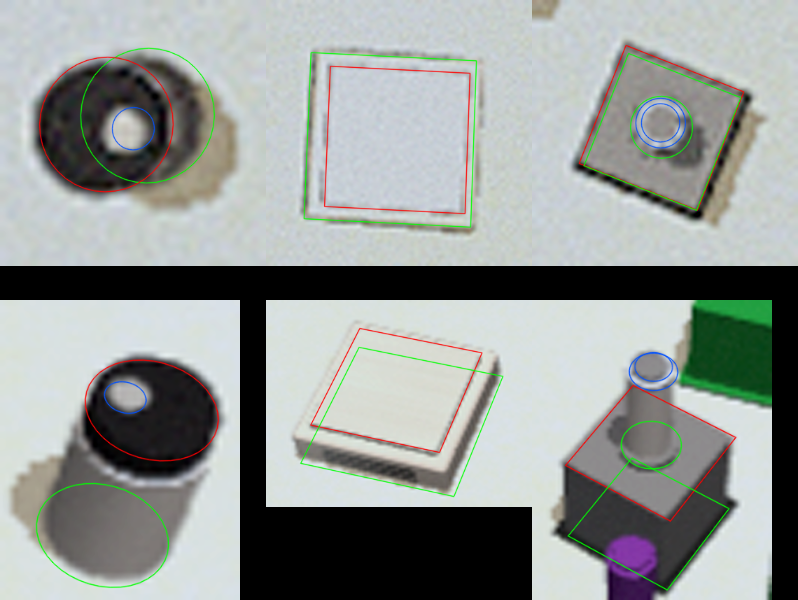

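```bash
cat >> h.py <<'E'
def down(th):
    p=(th+np.pi/2)/2; return [float(np.cos(p)),float(np.sin(p)),0.,0.]
def st(m=""):
    print(m,"t%.2f"%read_time_s(),"p",np.round(read_eef_pos(),4),"F",np.round(read_ft_force(),2),"gap %.4f"%read_finger_gap())
E
python3 - <<'E'
from h import *
for d in (30,50,67,90,110):
    q=down(np.radians(d))
    for p in((.452,.27,.038),(.512,-.214,.08),(.562,-.006,.115),(.512,-.22,.216)):
        r=inverse_kinematics(p,q);print(d,p,None if r is None else np.round(r,2))
print("purple",onplane("top",(274.5,200),.13),"green",onplane("top",(246.5,206),.13))
E
```

```text
30 (0.452, 0.27, 0.038) [-0.88  0.47  0.3   2.04 -0.22  0.66  0.09]
30 (0.512, -0.214, 0.08) [-0.41  0.6   0.91  1.98 -0.63  0.86  1.37]
30 (0.562, -0.006, 0.115) [-0.55  0.43  0.59  1.94 -0.31  0.86  0.73]
30 (0.512, -0.22, 0.216) [-0.5   0.37  1.    1.89 -0.36  1.07  1.18]
50 (0.452, 0.27, 0.038) [-0.83  0.46  0.25  2.04 -0.18  0.66  0.41]
50 (0.512, -0.214, 0.08) [-0.41  0.6   0.91  1.98 -0.63  0.86  1.72]
50 (0.562, -0.006, 0.115) [-0.53  0.43  0.56  1.94 -0.3   0.86  1.06]
50 (0.512, -0.22, 0.216) [-0.45  0.35  0.94  1.89 -0.32  1.06  1.49]
67 (0.452, 0.27, 0.038) [-0.79  0.46  0.2   2.04 -0.15  0.66  0.68]
67 (0.512, -0.214, 0.08) [-0.28  0.52  0.73  1.98 -0.48  0.81  1.89]
67 (0.562, -0.006, 0.115) [-0.52  0.42  0.54  1.94 -0.29  0.85  1.35]
67 (0.512, -0.22, 0.216) [-0.44  0.34  0.92  1.89 -0.31  1.06  1.78]
90 (0.452, 0.27, 0.038) [-0.74  0.45  0.14  2.04 -0.1   0.66  1.04]
90 (0.512, -0.214, 0.08) [-0.24  0.51  0.68  1.98 -0.44  0.8   2.26]
90 (0.562, -0.006, 0.115) [-0.49  0.42  0.51  1.94 -0.26  0.85  1.73]
90 (0.512, -0.22, 0.216) [-0.45  0.35  0.94  1.89 -0.32  1.06  2.19]
110 (0.452, 0.27, 0.038) [-0.69  0.45  0.08  2.03 -0.06  0.66  1.35]
110 (0.512, -0.214, 0.08) [-0.31  0.54  0.78  1.98 -0.51  0.82  2.67]
110 (0.562, -0.006, 0.115) [-0.45  0.41  0.46  1.94 -0.24  0.85  2.06]
110 (0.512, -0.22, 0.216) [-0.57  0.43  1.12  1.89 -0.44  1.09  2.64]
purple [0.66860489 0.00663478 0.13      ] green [0.65122385 0.08560757 0.13      ]
```

```bash
python3 - <<'E'
from h import *
q=down(np.radians(67))
move_ptp([.452,.270,.16],q); st("above")
movel([.452,.270,.038],q,speed=.12); st("down")
f0=read_ft_force()
move_gripper(.045,50); st("grip")
movel([.452,.270,.09],q,speed=.1); st("lift")
movel([.452,.270,.26],q,speed=.2); st("up")
im=read_camera("scene");cv2.imwrite("pics/s1.png",im[:,:,::-1])
E
```

```text
above t2.38 p [0.4518 0.2721 0.1605] F [0.59 0.05 0.88] gap 0.0856
down t3.54 p [0.4527 0.2705 0.0387] F [-0.44  0.56  0.05] gap 0.0851
grip t3.96 p [0.4526 0.2705 0.0391] F [-1.36  0.49  5.78] gap 0.0530
lift t4.62 p [0.4514 0.2697 0.0896] F [ 0.12  0.55 -3.27] gap 0.0531
up t5.62 p [0.451  0.2693 0.2583] F [-1.02  0.41 -2.58] gap 0.0531
```

View pics/s1.png

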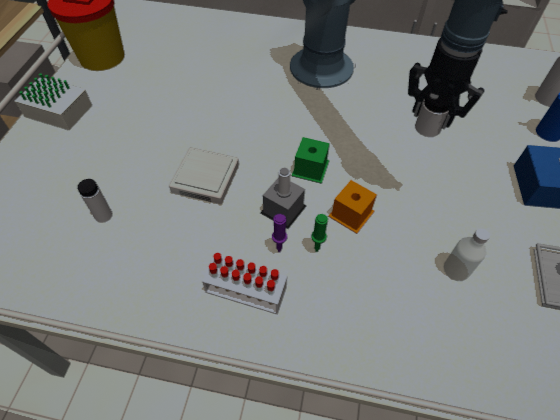

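The jar is held upright at (432,118), so I'll carry it to the plate.

```bash
python3 - <<'E'
from h import *
q=down(np.radians(67))
movel([.512,-.214,.26],q,speed=.22); st("over")
movel([.512,-.214,.10],q,speed=.12); pause(.3); st("low")
movel([.512,-.214,.083],q,speed=.04); pause(.2); st("near")
f0=read_ft_force()[2]
z=.083
while z>.074:
    z-=.001; movel([.512,-.214,z],q,speed=.03); pause(.1)
    f=read_ft_force()[2]; print(round(z,4),round(f-f0,2),np.round(read_eef_pos(),4))
    if f-f0>3: break
im=read_camera("scene");cv2.imwrite("pics/s2.png",im[:,:,::-1])
st()
E
python3 -c "
import cv2
im=cv2.imread('pics/s2.png')[60:260,120:340];cv2.imwrite('pics/s2c.png',cv2.resize(im,None,fx=2.8,fy=2.8,interpolation=2))"
```

```text
over t8.04 p [ 0.5121 -0.2129  0.2599] F [ 0.36 -0.04 -2.46] gap 0.0535
low t9.82 p [ 0.5123 -0.214   0.1004] F [-0.43 -0.2  -3.16] gap 0.0530
near t10.60 p [ 0.5123 -0.2141  0.0833] F [-0.36 -0.35 -2.25] gap 0.0529
0.082 0.61 [ 0.512 -0.214  0.082]
0.081 0.28 [ 0.512 -0.214  0.081]
0.08 0.37 [ 0.512 -0.214  0.08 ]
0.079 0.72 [ 0.5122 -0.2141  0.0791]
0.078 7.77 [ 0.5122 -0.2141  0.0791]
 t12.40 p [ 0.5123 -0.2141  0.0791] F [-3.13  0.87  4.7 ] gap 0.0530
```

View pics/s2c.png

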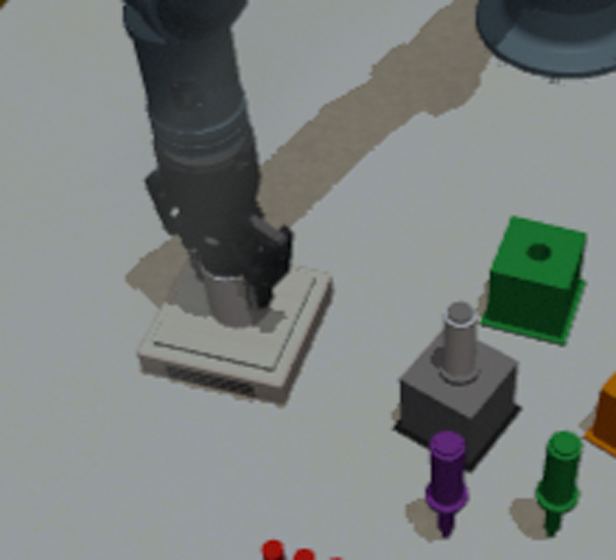

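Contact came at exactly the expected height (0.0391 + 0.040). I'll release, retreat and move on to the probe.

```bash
python3 - <<'E'
from h import *
q=down(np.radians(67))
movel([.512,-.214,.0788],q,speed=.03)
move_gripper(.085,40); st("open")
movel([.512,-.214,.12],q,speed=.08)
movel([.512,-.214,.24],q,speed=.2)
move_ptp([.562,-.006,.24],q); st("probe above")
for c in P:
    im=read_camera(c);cv2.imwrite(f"pics/{c}3.png",im[:,:,::-1])
    for n in("jar","stud"): print(c,n,[(d["at"],round(d["confidence"],2)) for d in tip_of(c,n)])
E
python3 - <<'E'
import cv2,numpy as np
a=cv2.imread('pics/scene3.png')[100:260,150:340];b=cv2.imread('pics/top3.png')[180:340,230:420]
cv2.imwrite('pics/c3.png',cv2.resize(np.hstack([a,b]),None,fx=2.1,fy=2.1,interpolation=2))
E
```

```text
open t13.07 p [ 0.512  -0.214   0.0787] F [ 0.18 -0.05 -0.12] gap 0.0850
probe above t15.36 p [ 0.5613 -0.0083  0.2392] F [ 0.37 -0.27  0.2 ] gap 0.0853
scene jar [([205.1, 168.8], 0.82)]
scene stud [([197.1, 142.6], 0.61)]
top jar [([350.1, 257.8], 0.82), ([411.2, 207.2], 0.26)]
top stud [([354.1, 255.8], 0.6)]
```

View pics/c3.png

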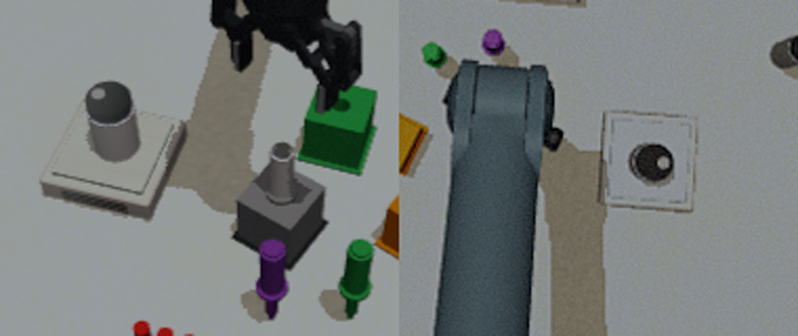

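```bash
python3 - <<'E'
from h import *
R,G,B=(0,0,255),(0,255,0),(255,80,0)
print(onplane("top",(352.9,257.1),.123),onplane("scene",(196.7,145.2),.123))
o=[]
for jx,jy,ja in((.5115,-.2130,-1.7),(.5115,-.2125,-1.6)):
    row=[]
    for c,r in(("top",(325,235,375,285)),("scene",(180,130,230,180))):
        im=cv2.imread(f"pics/{c}3.png")[:,:,::-1]
        overlay(c,im,[(circ(jx,jy,.04,.027),G),(circ(jx,jy,.12,.0255),R),(circ(jx+.011*np.cos(ja),jy+.011*np.sin(ja),.123,.008),B)],r,6,"/tmp/a.png");row.append(cv2.imread("/tmp/a.png"))
    o.append(np.hstack(row))
cv2.imwrite("pics/ov3.png",np.vstack(o))
E
```

```text
[ 0.50893987 -0.21451553  0.123     ] [ 0.5107385  -0.22214365  0.123     ]
```

View pics/ov3.png

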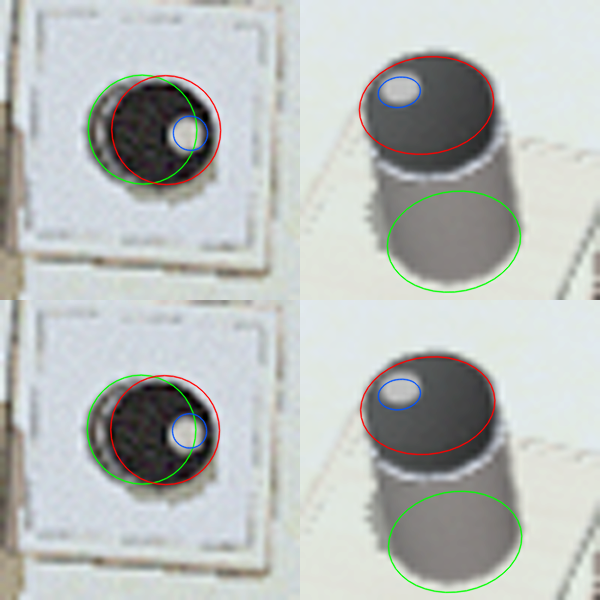

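```bash
python3 - <<'E'
from h import *
q=down(np.radians(67)); X,Y=.562,-.0058
move_gripper(.060,60)
movel([X,Y,.20],q,speed=.1); 
movel([X,Y,.113],q,speed=.1); pause(.2); st("down")
move_gripper(.015,60); pause(.1); st("grip")
movel([X,Y,.133],q,speed=.05); st("lift20")
movel([X,Y,.26],q,speed=.12); pause(.2); st("up")
for c in P:
    im=read_camera(c);cv2.imwrite(f"pics/{c}4.png",im[:,:,::-1])
a=cv2.imread('pics/scene4.png')[60:260,170:370]
cv2.imwrite('pics/c4.png',cv2.resize(a,None,fx=3,fy=3,interpolation=2))
E
```

```text
down t17.80 p [ 0.5626 -0.0058  0.1137] F [ 0.19  0.24 -0.22] gap 0.0599
grip t18.31 p [ 0.5621 -0.0061  0.1133] F [-1.23 -0.81  3.7 ] gap 0.0245
lift20 t18.86 p [ 0.5622 -0.0057  0.1333] F [-0.71  0.05 -0.78] gap 0.0244
up t20.27 p [ 0.5615 -0.0058  0.2591] F [ 0.36  0.31 -0.59] gap 0.0245
```

View pics/c4.png

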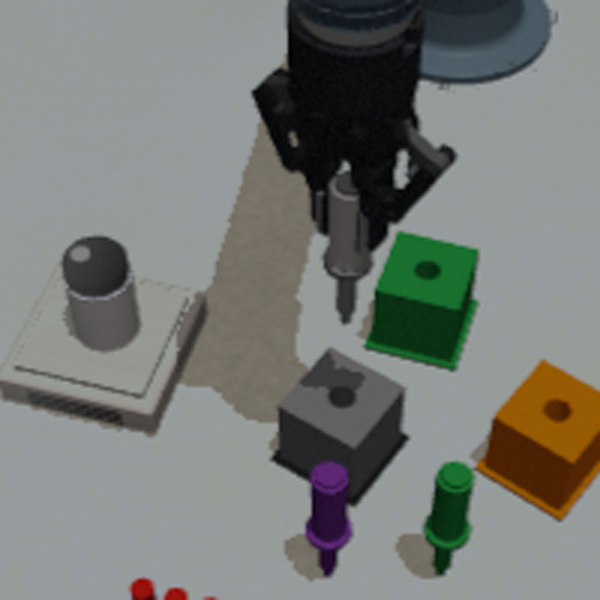

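```bash
python3 - <<'E'
from h import *
R,G,B=(0,0,255),(0,255,0),(255,80,0)
x,y,z=.5615,-.0058,.2591-.0433
im=cv2.imread("pics/scene4.png")[:,:,::-1]
overlay("scene",im,[(circ(x,y,z-.059,.004),R),(circ(x,y,z,.017),G),(circ(x,y,z-.045,.007),B),(circ(x,y,z+.07,.013),R)],(260,110,310,175),9,"pics/ov4.png")
E
```

```text
(no output)
```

View pics/ov4.png

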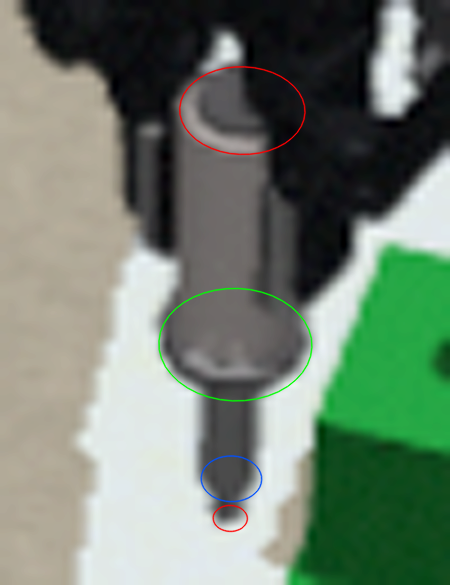

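```bash
python3 - <<'E'
from h import *
q=down(np.radians(67)); X,Y=.5095,-.2227
movel([X,Y,.262],q,speed=.15)
movel([X,Y,.232],q,speed=.05); pause(.3); st("above")
p=read_eef_pos();z=p[2]-.0433
R,G,B=(0,0,255),(0,255,0),(255,80,0);row=[]
for c,r in(("scene",(175,110,235,180)),("top",(325,225,385,295))):
    im=read_camera(c);cv2.imwrite(f"pics/{c}5.png",im[:,:,::-1])
    overlay(c,im,[(circ(p[0],p[1],z-.059,.004),R),(circ(p[0],p[1],z,.017),G),(circ(X,Y,.123,.008),B)],r,6.5,"/tmp/a.png");row.append(cv2.imread("/tmp/a.png"))
    for n in("stud","probe_tip"): print(c,n,[(d["at"],round(d["confidence"],2)) for d in tip_of(c,n)])
print("model",proj("scene",[[X,Y,.123],[p[0],p[1],z-.059]]))
cv2.imwrite("pics/ov5.png",np.hstack(row))
st()
E
```

```text
above t23.06 p [ 0.5097 -0.2228  0.2323] F [-0.17  0.38 -0.75] gap 0.0249
scene stud []
scene probe_tip [([190.4, 122.4], 0.21)]
top stud [([353.7, 253.8], 0.74), ([413.7, 205.9], 0.28)]
top probe_tip []
model [[196.63614008 144.77709645]
 [196.11095965 142.67946617]]
 t23.36 p [ 0.5095 -0.2227  0.232 ] F [ 0.33  0.69 -1.02] gap 0.0252
```

View pics/ov5.png

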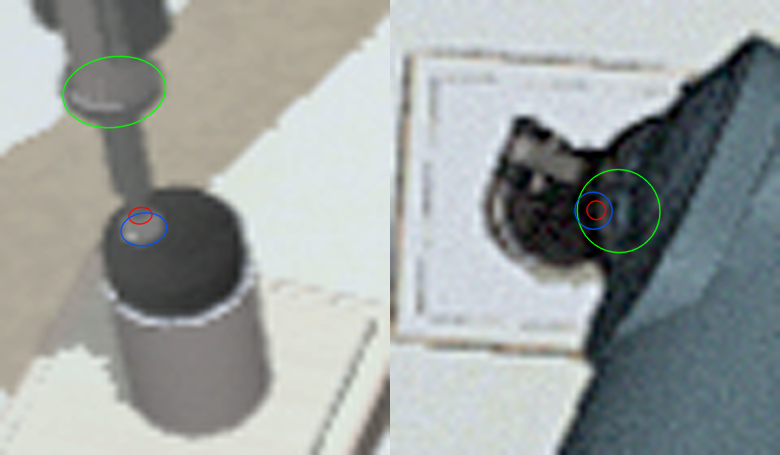

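```bash
python3 - <<'E'
import cv2
a=cv2.imread('pics/scene5.png')[125:155,180:215]
cv2.imwrite('pics/c5.png',cv2.convertScaleAbs(cv2.resize(a,None,fx=20,fy=20,interpolation=cv2.INTER_NEAREST),alpha=1.8))
E
```

```text
(no output)
```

View pics/c5.png

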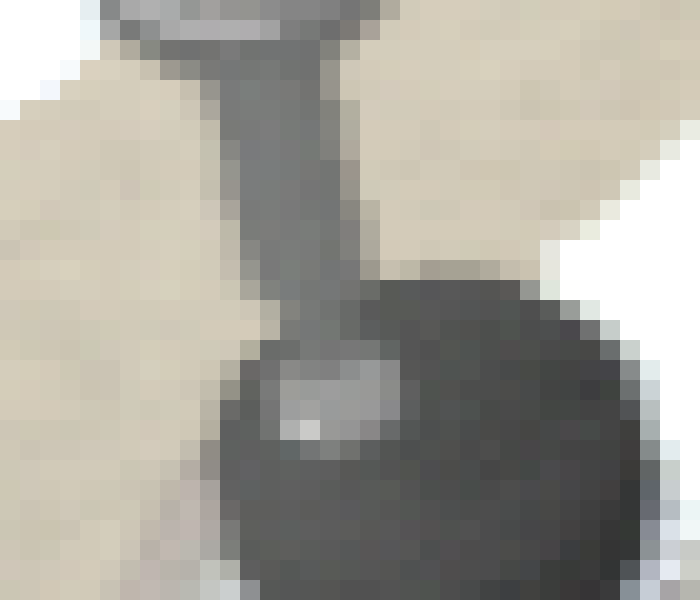

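```bash
python3 - <<'E'
from h import *
q=down(np.radians(67)); X,Y=.5103,-.2223
def F(n=12):
    a=[]
    for _ in range(n): pause(.03);a.append(read_ft_force())
    return np.mean(a,0)
movel([X,Y,.2315],q,speed=.03);pause(.3);f0=F(20);print("f0",f0.round(2))
for z in (.2275,.2255,.2245,.2235,.2225,.2215):
    movel([X,Y,z],q,speed=.02);pause(.15);f=F();print(z,np.round(read_eef_pos(),4),(f-f0).round(2))
    if f[2]-f0[2]>3.0:break
st()
E
```

```text
f0 [-0.11  0.04 -1.19]
0.2275 [ 0.5103 -0.2223  0.2275] [ 0.17  0.1  -0.26]
0.2255 [ 0.5103 -0.2223  0.2255] [ 0.42 -0.32  0.21]
0.2245 [ 0.5104 -0.2223  0.2245] [ 0.02 -0.23  1.28]
0.2235 [ 0.5103 -0.2223  0.2235] [ 0.22 -0.17  1.04]
0.2225 [ 0.5103 -0.2223  0.2225] [ 0.25 -0.21  1.45]
0.2215 [ 0.5103 -0.2223  0.2215] [ 0.29 -0.1   1.65]
 t29.48 p [ 0.5103 -0.2223  0.2215] F [ 0.71  0.65 -0.19] gap 0.0247
```

Contact is at about 0.2253, as computed, and the force slope matches the spring. I'll go to half travel and check.

```bash
python3 - <<'E'
from h import *
q=down(np.radians(67)); X,Y=.5103,-.2223
movel([X,Y,.2193],q,speed=.01);pause(.3)
a=[]
for _ in range(40): pause(.03);a.append(read_ft_force())
print((np.mean(a,0)-[-.11,.04,-1.19]).round(2),np.round(read_eef_pos(),4))
im=read_camera("scene");cv2.imwrite("pics/scene6.png",im[:,:,::-1])
cv2.imwrite('pics/c6.png',cv2.convertScaleAbs(cv2.resize(im[100:190,160:250,::-1],None,fx=6.5,fy=6.5,interpolation=2),alpha=1.6))
st()
E
```

```text
[ 0.31 -0.24  2.6 ] [ 0.5103 -0.2223  0.2193]
 t31.52 p [ 0.5103 -0.2223  0.2193] F [-0.67 -0.16  1.11] gap 0.0244
```

View pics/c6.png

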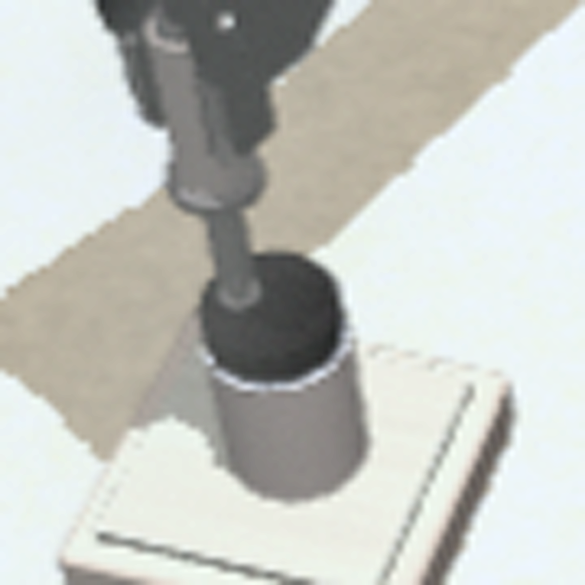

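View pics/scene6.png

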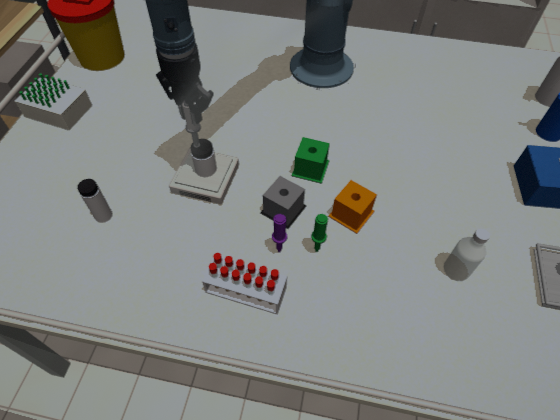

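The stem ends at about (196.6,145), right on the stud, with the stud's rim showing around it. The jar is upright on the plate and the bystanders haven't moved. Push force is 2.6 N, so I'm handing it in.

```bash
python3 -c "
from bench import *
sign_off()"
```

```text
the job is handed in; nothing more can be done
```

The jar is standing upright near the middle of the bare plate, released. The thermometer is held upright with its tip on the stud. I handed the job in at about 31.5 s, still gripping and pressing.

- **Jar:** it touched the plate at exactly the expected height. Pictures taken after release show it upright, with its base well inside the metal.
- **Thermometer:** the tip met the stud at the computed height (TCP z about 0.2253 m). I pressed 6 mm further, to 0.2193 m. The average push was 2.6 N, against about 2.4 N expected for halfway in.
- **Position on the stud:** the last picture shows the stem over the stud, with the stud's rim visible around it. The other bottle, jar, rack and look-alikes are where they started.
- **Weak or disagreeing checks:**
  - The tip detector gave no usable result in either camera at the last check (one weak, misplaced hit).
  - The arm hid the stud from the top camera.
  - The two cameras differed by 1–2 mm.
  - I therefore relied on model overlays and the measured contact height and force.

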